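# Close and lock the logger hatch of a vaccine shipper lid with the flat key

### The job

The temperature logger is back in the lid of the vaccine shipper: shut its hatch, then with the flat key from the tool block press the slotted lock down against the springy seal and turn it a full quarter turn clockwise to its stop, so that the hatch stays down flush when you let go. Press only as hard as the seal needs, put the key back upright in its pocket in the block, and leave the two standing vials where they are.

Things in the scene. Friction and masses are not known exactly. Their poses are not given: they have to be found in the camera images.
- lid: White insulated shipper lid, flat and fixed on the dark table, 300 (x) by 260 (y) by 50 mm high, grey corner caps; origin at the centre of its underside, z up. In its middle the logger compartment, a hole 98 by 96 mm with the grey logger in it, and its hatch. It carries hatch, seal and lock. Pressing on hatch or lock with over 50 N breaks the latch.
- hatch_hinge (a point): Middle of the hatch's hinge line, at the lid's x = +60 mm, 56 mm above the table; the line runs along the lid's y, at the hatch edge away from the robot. Axes as the lid's.
- hatch_edge (a point): Middle of the hatch's free edge, on its outer face, 122 mm from the hinge line. The hatch is a grey plate 120 by 120 by 8 mm. Own axes: -x runs from the hinge to the free edge, y along the edge, z is the outward normal of the outer face, which lies 4 mm outside the hinge line.
- hatch (a joint): Opening of the hatch (rad), growing as the free edge lifts: 0 = flush (outer face 60 mm above the table), about 0.07 = unlocked on its springy seal, 6.5 mm proud at the lock. Starts 0.4 to 0.9; a stiff hinge holds it there (2 N at the edge moves it). Below 0.07 the seal pushes back: 9 N at the lock at first, 17 N flush; hard stop at -0.018, 1.7 mm below flush at the lock.
- lock_slot (a point): Centre of the slot's mouth in the round steel lock face on the hatch's outer side, on the lock's axis, 92 mm from the hinge line. The face is 36 mm across and 10 mm above the hatch plate, with a black collar round it, slightly lower; the slot runs right across the face, 5 mm wide, 7 mm deep. Axes: y along the slot, x across it, z out along the lock's axis; it turns with the lock.
- lock (a joint): Turn of the lock (rad), growing clockwise from above: 0 = unlocked (slot parallel to the hatch's free edge), 1.571 = locked, at its stop. Starts 0 to 0.25. A tongue under the hatch turns with it and hooks under the compartment's front rim; unless the hatch is held down flush or lower the tongue strikes the rim near 0.4 and stops. Hooked, it keeps the hatch at about 0.01. Turning takes up to 0.3 N m.
- key_mid (a point): Centre of the flat key's black handle (loose, about 70 g), 14 mm thick (x), 34 wide (y), 46 tall (z). Below it a steel blade 3 mm thick (x), 26 wide (y), 34 long with a rounded edge; its end is 57 mm below this point. It starts upright, blade down, in the tool block's pocket, handle resting on the block's top. Axes as the key's, z up.
- pocket (a point): Centre of the mouth of the key's pocket, on top of the grey tool block, 45 mm above the table: a slot 7 mm (x) by 36 mm (y), 38 mm deep. Block fixed, 70 (x) by 150 (y) by 45 mm; two short markers stand in it 58 mm either side of the pocket along y, 28 mm above the block. With the key home its handle's centre is 23 mm above this point.
- vial_a: Small glass vial with a mauve cap standing on the table behind the tool block, 16 mm across, 38 mm tall; origin at the centre of its underside. Leave alone.
- vial_b: Second vial, the same. Leave alone.

How it is judged:
By the outcome, as a careful person would: the job done as asked, in the order asked, and still so for the second after the job is handed in, with the robot touching nothing.
It also fails if it takes over 72 s, if anything falls off the work surface, if the arm or the gripper's body presses on something with over 40 N, if the wrist force passes 120 N, or if a joint passes its speed limit or range.

### The arm

A 7-joint arm with a two-finger parallel gripper is mounted at the origin on the work surface. World frame = base frame: x ahead of the robot, y to its left, z up, the work surface at z = 0. Lengths are in m, angles in rad, forces in N, time in s.
With the tool pointing down it reaches from about 0.4 to 0.875 m from the base axis. Payload 19.3 kg.
Tool frame: the origin (TCP) lies at the very end of the fingers, on their centre line; the grasp point (between the pads) lies 19 mm behind it; z points along the fingers, y is the line along which they close (so a half turn about z gives the same grasp; the last joint's range is limited). The gripper opens to 85 mm and grips with 20 to 120 N. Pads are 22 mm wide; open, the fingers measure 114 mm over their backs; the gripper's body (76 mm by 85 mm) begins 54 mm behind the grasp point. The pads swing forward as they close: fully open they stand 13 mm farther back than shut.
Start: joints at [1.272, 0.521, -0.036, 1.599, 0.021, 1.021, -0.113], TCP at [0.142, -0.609, 0.194] pointing down, gripper open.
Joint ranges: [-2.91, 2.91], [-0.3, 2.13], [-1.5, 1.42], [0.17, 2.43], [-1.26, 4.41], [0.16, 1.93], [-2.52, 2.52]. Speed limits (rad/s): [1.89, 1.89, 2.39, 2.39, 3.01, 3.01, 3.01].

### API

Orientations are given as [roll, pitch, yaw] about the fixed x, y, z axes, in that order (R = Rz(yaw) Ry(pitch) Rx(roll)).
In Python, from workcell import bot gives the robot as it stands.
- The arm moves only by the tool jog_arm, never from a script. Its argument "motion" is a list of rows, each a list of 5 numbers: the shift along the tool's x, y, z scaled (see below), then the turn about the tool's z scaled (see below), then the opening, from 0 (shut) to 1 (fully open). A call has 1 to 12 rows; each row shifts and turns the commanded pose from where the row before left it, along the tool's axes as they then stand; what a row does not reach is not made up. The controller multiplies each number of a shift by 30 mm and each number of a turn by 0.08 rad. A row lasts 1/10 s, in which the tool goes at most 50 mm and 8.59 degrees, less where a joint would pass 70% of its speed; a pose out of reach is approached as far as the arm can. A call with a number of a shift or a turn outside -1 to 1 is refused whole. A call with a gripper value outside its range is refused whole. The fingers move at their own pace and stop on an object; "newtons" is the grip in N (left out, the last holds). Time passes only in rows, so rows that do not move let the fingers close. It gives the time, the measured TCP pose, the force, the opening and the grip force at its end, in the units of the state.
- bot.observe(): the state, without advancing time (a new reading comes with each control period).
- bot.grab_frame(name): name is "scene" or "top"; returns a dict with "pixels" (480x640x3 uint8, red, green, blue), "fovy" (degrees; the focal length in pixels is half the picture's height over the tangent of half this angle, whatever the lens; pixels are square), "cx", "cy" (the principal point, pixels), "rvec" (rotation vector, rad) and "tvec" (3), from world to camera coordinates, as OpenCV has them. Camera axes: x right, y down, z forward; pixel columns grow to the right and rows downward; lengths in m; the calibration is good to about 2 mm. A picture is of the moment at which its call begins. There is no depth.
- bot.job_done(): hands the job in; it is judged then, once.
The state is a dict: "clock": time; "qpos": joint angles; "qd": joint speeds; "joint_efforts": joint torques, N m; "position": TCP position; "tool_rot": TCP orientation; "force": force on the tool from outside, world axes, zero at the start; "moment": the same for the moment, N m; "grip_width": finger opening in m; "finger_force": force on a finger pad.
Only numpy, scipy, OpenCV 4.12 (cv2) and the standard library are available. Lean on these libraries where they do the work, as an engineer would, in place of code of your own. Each camera call takes 0.05 s, during which the arm holds its last target. There are 200 camera calls.

## Working session

There is one attempt and no reset: what is moved stays moved. The work goes in short steps, Python scripts to look and compute and a tool call to move; the robot and the scene stay as the last step left them, time stands still between calls to the robot, and variables do not carry over. Pictures are saved under pics/ and viewed, at most 10 in all, crops included, and the job is handed in when it is done.

Besides the shell and the picture viewer there is one more tool, called after ">>>" as a command line: name --pt "numbers of a row" for each row, then --argument value for the rest. jog_arm: Moves the arm, as the interface text tells. Shifts and turns lie within -1 to 1; 1 stands for 30 mm of shift or 0.08 rad of turn. Its arguments: {"type":"object","properties":{"motion":{"type":"array","items":{"type":"array","items":{"type":"number"}}},"newtons":{"type":"number"}},"required":["motion"]}

```bash
mkdir -p pics; ls
cat > h.py <<'E'
from workcell import bot
import numpy as np, cv2
def cam(n):
    f=bot.grab_frame(n); fl=240/np.tan(np.radians(f["fovy"])/2)
    f["K"]=np.array([[fl,0,f["cx"]],[0,fl,f["cy"]],[0,0,1]]); f["R"]=cv2.Rodrigues(np.array(f["rvec"],float))[0]; f["t"]=np.array(f["tvec"],float).ravel()
    f["c"]=-f["R"].T@f["t"]; return f
def ray(f,u,v): return f["R"].T@np.linalg.inv(f["K"])@np.array([u,v,1.])
def onz(f,u,v,z):
    d=ray(f,u,v); return f["c"]+d*(z-f["c"][2])/d[2]
def tri(f,p,g,q):
    a,b=ray(f,*p),ray(g,*q); A=np.stack([a,-b],1); s=np.linalg.lstsq(A,g["c"]-f["c"],rcond=None)[0]
    P,Q=f["c"]+a*s[0],g["c"]+b*s[1]; return (P+Q)/2,np.linalg.norm(P-Q)
def proj(f,P): return cv2.projectPoints(np.array(P,float).reshape(-1,3),f["R"],f["t"],f["K"],None)[0].reshape(-1,2)
def save(f,name): cv2.imwrite("pics/"+name,f["pixels"][:,:,::-1])
E
python3 - <<'E'
from h import *
for n in("scene","top"):
    f=cam(n); save(f,n+"0.png"); print(n,f["c"],f["fovy"],f["R"].round(2).tolist())
print(bot.observe())
E
```

```text
pics
scene [1.06102244 0.34800768 0.42913561] 54.89537776564613 [[-0.4, 0.92, -0.0], [0.51, 0.22, -0.83], [-0.76, -0.33, -0.55]]
top [0.42092873 0.13258413 1.08223478] 44.681552874003614 [[0.0, -1.0, -0.0], [-0.99, -0.0, -0.15], [0.15, 0.0, -0.99]]
{'clock': 0.1, 'qpos': array([ 1.27179719,  0.52194915, -0.03633559,  1.59992239,  0.02121057,
        1.02109871, -0.11278303]), 'qd': array([ 0.00030766, -0.00263859, -0.00025064, -0.00130512,  0.00048743,
        0.00127453,  0.00090982]), 'joint_efforts': array([ 2.80937646e-03, -9.28486276e+01,  1.98355079e+00, -3.70529294e+01,
        1.81303010e-02,  5.29990095e-03, -5.75616832e-05]), 'position': array([ 0.14164874, -0.60840366,  0.19349673]), 'tool_rot': array([-3.14060310e+00,  7.34877807e-05,  2.28817243e-01]), 'force': array([-0.31165201,  0.04474897, -0.55530206]), 'moment': array([-0.05253669,  0.01712213,  0.04085394]), 'finger_force': 0.0, 'grip_width': 0.08522339883130287}
```

View pics/scene0.png

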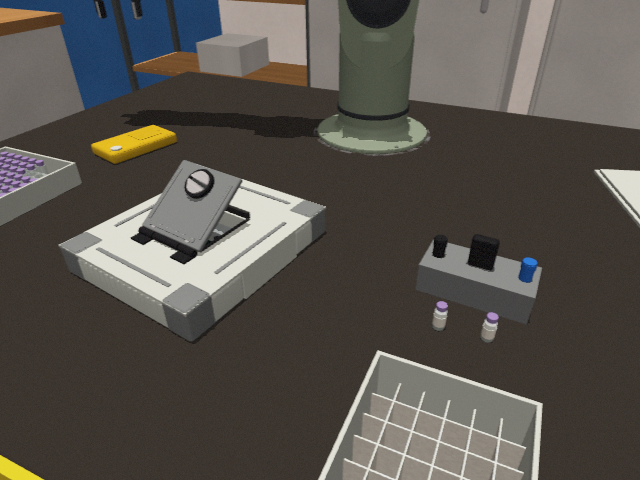

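View pics/top0.png

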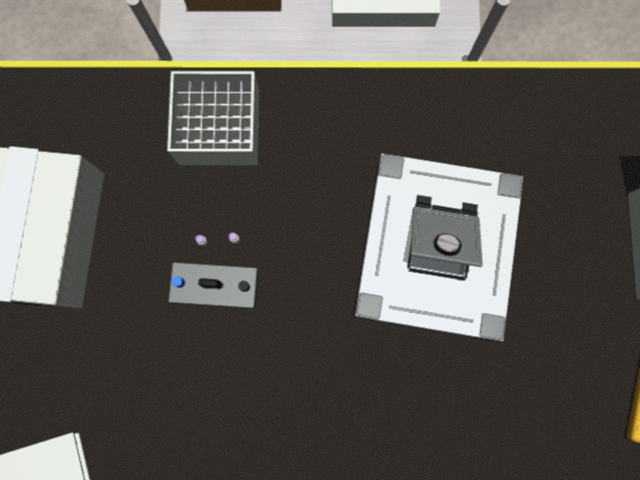

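Scene: the lid is centred near (440,247) in top, with the hatch raised and the lock at (448,243). The block is at (213,285), the key handle at (210,283), and the vials at (201,240) and (234,238).

Run:
```python
from h import *
T=cam("top");S=cam("scene")
def big(m,box):
    u0,v0,u1,v1=box; k=np.zeros(m.shape,np.uint8);k[v0:v1,u0:u1]=m[v0:v1,u0:u1]
    c=max(cv2.findContours(k*255,0,2)[0],key=cv2.contourArea);return c
p=T["pixels"].astype(int);mx=p.max(2)
c=big(mx>90,(340,140,540,350))
for nm,c,z in(("lid",c,.05),("block",big(mx>75,(150,255,280,320)),.045)):
    P=np.array([onz(T,u,v,z)[:2] for u,v in cv2.convexHull(c).reshape(-1,2)])
    (x,y),(w,h),a=cv2.minAreaRect((P*1000).astype(np.float32)); print(nm,x,y,w,h,a)
    print(cv2.boxPoints(((x,y),(w,h),a)).round(1).tolist())
k=big((mx<40),(192,268,230,300)); r=cv2.minAreaRect(k);print("key top px",r, onz(T,*r[0],.08))
# scene crops
im=S["pixels"]; 
a=cv2.resize(im[150:270,120:260],None,fx=4,fy=4,interpolation=2)
b=cv2.resize(T["pixels"][185:285,395:495],(480,480),interpolation=2)
cv2.imwrite("pics/c1.png",np.hstack([cv2.resize(a,(400,343)),cv2.resize(b,(343,343))])[:,:,::-1])
m=(p[:,:,2]>p[:,:,1]+25)&(p[:,:,0]>p[:,:,1]+10)
n,l,s,cc=cv2.connectedComponentsWithStats(m.astype(np.uint8))
for i in range(1,n):
    if s[i,4]>15: print("vial",cc[i],onz(T,*cc[i],.038))
```

```text
lid 592.357666015625 -70.72134399414062 264.3399353027344 303.7458801269531 80.60810089111328
[[421.0, -176.3000030517578], [720.5999755859375, -225.89999389648438], [763.7999877929688, 34.900001525878906], [464.1000061035156, 84.5]]
block 519.53955078125 336.0616760253906 153.01776123046875 72.72779083251953 86.23016357421875
[[478.20001220703125, 262.1000061035156], [550.7999877929688, 257.29998779296875], [560.9000244140625, 410.0], [488.29998779296875, 414.79998779296875]]
key top px ((210.5, 283.5), (7.0, 21.0), 90.0) [0.51786889 0.33272804 0.08      ]
vial [232.05882353 235.68627451] [0.60922057 0.30484389 0.038     ]
vial [198.75 238.  ] [0.60474914 0.36523967 0.038     ]
```

View pics/c1.png

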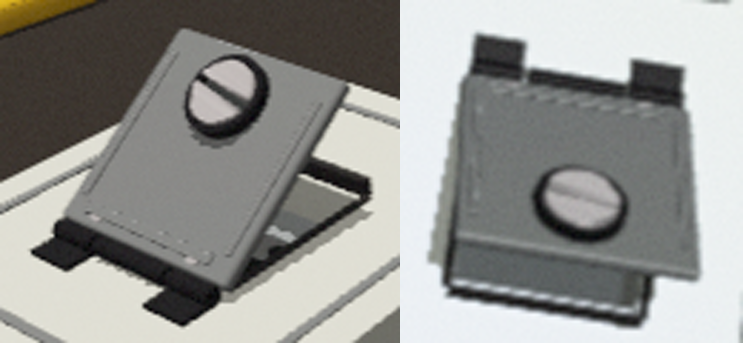

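The crop shows the hatch hinged on the far side, the round steel lock face near the free edge, and the slot nearly parallel to that edge. Next is the hatch angle and the start of the move.

```bash
cat >> h.py <<'E'
LC=np.array([.5924,-.0707]); LY=np.radians(-9.4); EX=np.array([np.cos(LY),np.sin(LY)]); EY=np.array([-EX[1],EX[0]])
def lid(x,y,z): return np.r_[LC+EX*x+EY*y,z]
def steel(f,guess,r=16,th=140):
    u,v=map(int,guess); p=f["pixels"][v-r:v+r,u-r:u+r].astype(int); m=((p.min(2)>th)).astype(np.uint8)
    m=cv2.morphologyEx(m,cv2.MORPH_CLOSE,np.ones((5,5)))
    n,l,s,c=cv2.connectedComponentsWithStats(m); i=l[r,r] or 1+np.argmax(s[1:,4]); return c[i]+[u-r,v-r],s[i,4]
def go(P,yaw):
    s=bot.observe(); y=s["tool_rot"][2]; R=cv2.Rodrigues(np.array([0,0,y]))[0]@np.diag([1,-1,-1.])
    d=R.T@(np.array(P)-s["position"]); print("t",s["clock"].round(1),"at",s["position"].round(4),"rpy",s["tool_rot"].round(3),"units xyz",(d/.03).round(2),"turn units",round(-(yaw-y)/.08,2))
E
python3 - <<'E'
from h import *
T=cam("top");S=cam("scene")
a,n=steel(T,(448,243));b,m=steel(S,(200,183));print(a,n,b,m)
P,e=tri(T,a,S,b);print(P,e, "lid",EX@(P[:2]-LC),EY@(P[:2]-LC))
for th in np.arange(.4,.95,.05): print(th.round(2), 60-92*np.cos(th)+14*np.sin(th),56+92*np.sin(th)+14*np.cos(th))
go(lid(-.05,.04,.19),1.407)
E
```

```text
[447.63052209 242.18473896] 249 [197.40336134 180.81792717] 357
[ 0.58432352 -0.06874045  0.12045919] 0.0007496996564130343 lid -0.008288078079467718 0.0006141427028820497
0.4 -19.285754655944316 104.72134140843623
0.45 -16.751615938889046 108.62308857117067
0.5 -14.025638153455459 112.3933054180519
0.55 -11.1146348244453 116.02256837045373
0.6 -8.02588194415991 119.50180616107875
0.65 -4.767099786208581 122.8223225074024
0.7 -1.3464336088452722 125.97581784785041
0.75 2.2275667039351585 128.95441008638025
0.8 5.945968012654095 131.7506542936164
0.85 9.799476250545727 134.35756131529666
0.9 13.77845965388363 136.76861524151778Traceback (most recent call last):
  File "<stdin>", line 6, in <module>
  File "h.py", line 23, in go
    d=R.T@(np.array(P)-s["position"]); print("t",s["clock"].round(1),"at",s["position"].round(4),"rpy",s["tool_rot"].round(3),"units xyz",(d/.03).round(2),"turn units",round(-(yaw-y)/.08,2))
                                                 ^^^^^^^^^^^^^^^^
AttributeError: 'float' object has no attribute 'round'
```

```bash
sed -i 's/s\["clock"\].round(1)/round(float(s["clock"]),1)/' h.py
python3 - <<'E'
from h import *
go(lid(-.035,.04,.16),1.407)
E
```

```text
t 0.3 at [ 0.1417 -0.6086  0.1938] rpy [-3.141  0.     0.229] units xyz [ 18.13 -15.73   1.13] turn units -14.73
```

>>> jog_arm --pt "0.95 -0.83 0 0 0" --pt "0.95 -0.83 0 0 0" --pt "0.95 -0.83 0 0 0" --pt "0.95 -0.83 0 0 0" --pt "0.95 -0.83 0 0 0" --pt "0.95 -0.83 0 0 0" --pt "0.95 -0.83 0 0 0" --pt "0.95 -0.83 0 0 0" --pt "0.95 -0.83 0 0 0" --pt "0.95 -0.83 0 0 0" --pt "0.95 -0.83 0 0 0" --pt "0.95 -0.83 0 0 0" --newtons 40

```text
clock: 1.5
position: [0.4078, -0.2388, 0.1942]
tool_rot: [3.141, -0.0, 0.229]
force: [0.3, -1.1, -0.6]
grip_width: 0.0001
finger_force: 0.0
```

>>> jog_arm --pt "0.95 -0.83 0 0 0" --pt "0.95 -0.83 0 0 0" --pt "0.95 -0.83 0 0 0" --pt "0.95 -0.83 0 0 0" --pt "0.95 -0.83 0 0 0" --pt "0.95 -0.83 0 0 0" --pt "0 0 0 -1 0" --pt "0 0 0 -1 0" --pt "0 0 0 -1 0" --pt "0 0 0 -1 0" --pt "0 0 0 -1 0" --pt "0 0 0 -1 0"

```text
clock: 2.7
position: [0.5397, -0.0559, 0.194]
tool_rot: [-3.142, 0.0, 0.712]
force: [0.4, -0.1, -0.6]
grip_width: 0.0
finger_force: 0.0
```

>>> jog_arm --pt "0 0 0 -1 0" --pt "0 0 0 -1 0" --pt "0 0 0 -1 0" --pt "0 0 0 -1 0" --pt "0 0 0 -1 0" --pt "0 0 0 -1 0" --pt "0 0 0 -1 0" --pt "0 0 0 -1 0" --pt "0 0 0 -0.7 0" --pt "0 0 0 0 0"

```text
clock: 3.7
position: [0.5397, -0.056, 0.194]
tool_rot: [-3.141, -0.0, 1.406]
force: [-0.9, -0.4, -0.0]
grip_width: 0.0
finger_force: 0.0
```

Run:
```python
from h import *
go(lid(-.035,.04,.14),1.407); print(bot.observe()["qpos"].round(2))
```

```text
t 3.7 at [ 0.5397 -0.056   0.194 ] rpy [-3.141 -0.     1.406] units xyz [1.14 0.65 1.8 ] turn units -0.02
[ 0.4   0.43 -0.54  1.8   0.26  0.98 -0.42]
```

>>> jog_arm --pt "0.57 0.33 0.9 0 0" --pt "0.57 0.33 0.7 0 0" --pt "0 0 0.4 0 0" --pt "0 0 0.3 0 0" --pt "0 0 0.3 0 0" --pt "0 0 0.3 0 0" --pt "0 0 0.3 0 0" --pt "0 0 0.3 0 0"

```text
clock: 4.5
position: [0.5649, -0.0257, 0.0886]
tool_rot: [3.141, 0.0, 1.404]
force: [-0.7, 0.7, -0.2]
grip_width: -0.0002
finger_force: 0.0
```

>>> jog_arm --pt "0 0 0.2 0 0" --pt "0 0 0.2 0 0" --pt "0 0 0.2 0 0" --pt "0 0 0 0 0"

```text
clock: 4.9
position: [0.5646, -0.0254, 0.0703]
tool_rot: [-3.141, 0.0, 1.405]
force: [0.3, 0.5, 0.4]
grip_width: 0.0003
finger_force: 0.0
```

>>> jog_arm --pt "0 0 0.1 0 0" --pt "0 0 0.07 0 0" --pt "0 0 0 0 0"

```text
clock: 5.2
position: [0.5648, -0.0254, 0.0657]
tool_rot: [-3.141, 0.0, 1.405]
force: [0.1, 0.3, 0.2]
grip_width: -0.0002
finger_force: 0.0
```

Run:
```python
from h import *
S=cam("scene");cv2.imwrite("pics/s2.png",cv2.resize(S["pixels"][100:320,40:360],(800,550))[:,:,::-1])
```

```text
(no output)
```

View pics/s2.png

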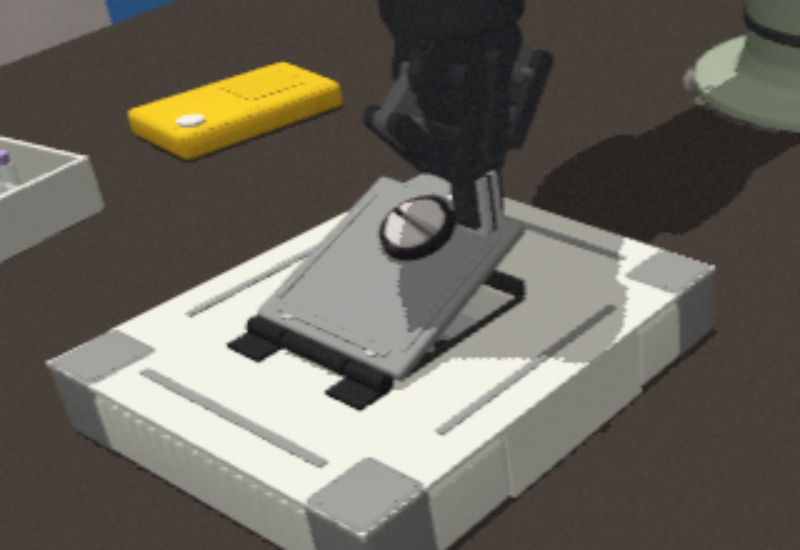

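The fingertips are at the hatch's free edge and the hatch has only come down part of the way, with the lock at (207,190). I'll compute the angle and the finger position.

Run:
```python
from h import *
S=cam("scene");T=cam("top")
for th in(.6,.5,.4,.3,.2,.07): print(th,proj(S,lid(.06-.092*np.cos(th)+.014*np.sin(th),0,.056+.092*np.sin(th)+.014*np.cos(th))).round(1),"corner",proj(S,lid(.06-.122*np.cos(th)+.004*np.sin(th),.06,.056+.122*np.sin(th)+.004*np.cos(th))).round(1))
print(steel(S,(207,190)))
p=bot.observe()["position"]; print("tcp px",proj(S,p),proj(T,p),EX@(p[:2]-LC),EY@(p[:2]-LC))
save(T,"t2.png")
```

```text
0.6 [[196.8 181.3]] corner [[241.2 178.2]]
0.5 [[200.6 184.1]] corner [[245.1 182.7]]
0.4 [[204.  187.3]] corner [[248.4 187.7]]
0.3 [[206.9 190.9]] corner [[251.1 193.2]]
0.2 [[209.5 194.9]] corner [[253.3 199.1]]
0.07 [[212.1 200.6]] corner [[255.4 207.3]]
(array([202.05035971, 184.63489209]), np.int32(556))
tcp px [[233.95532401 212.65121717]] [[416.70418798 258.2407561 ]] -0.0344259215711425 0.040246344423700835
```

Run:
```python
import cv2,numpy as np
T=cv2.imread("pics/t2.png");S=cv2.imread("pics/s2.png")
cv2.imwrite("pics/t2c.png",np.hstack([cv2.resize(T[170:310,360:500],(480,480),interpolation=2),cv2.resize(S[150:390,350:550],(300,480),interpolation=2)[:, :]]))
```

```text
(no output)
```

View pics/t2c.png

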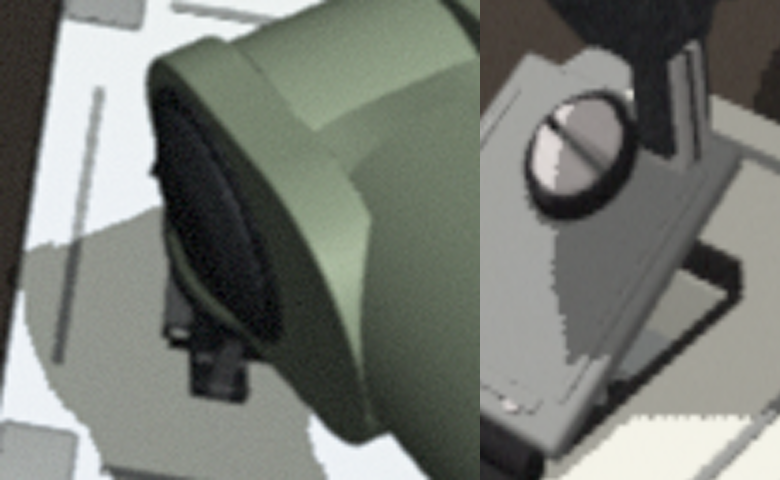

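The finger is on the face near the edge, but the picture and the pose disagree by about 40 mm. I'll check for camera lag with a fresh picture.

Run:
```python
from h import *
A=cam("scene");B=cam("scene")
print(np.abs(A["pixels"].astype(int)-B["pixels"])[100:320,40:360].mean())
s=bot.observe();print(s["clock"],s["position"],s["force"],s["moment"])
o=cv2.resize(cv2.cvtColor(A["pixels"],cv2.COLOR_RGB2BGR)[60:280,100:320],(560,560),interpolation=2)
q=(proj(A,s["position"])[0]-[100,60])*560/220; print(q)
cv2.drawMarker(o,tuple(map(int,q)),(0,0,255),0,12,1)
for z in(.03,.06,.09):
    q=(proj(A,s["position"]+[0,0,z])[0]-[100,60])*560/220; cv2.drawMarker(o,tuple(map(int,q)),(0,255,0),0,8,1)
cv2.imwrite("pics/s3.png",o)
```

```text
1.7817897727272727
5.45 [ 0.56501079 -0.02539384  0.0660431 ] [-0.24965767 -0.4257088  -0.33608436] [ 0.04603303 -0.02217493  0.01018488]
[340.94226737 388.54424571]
```

View pics/s3.png

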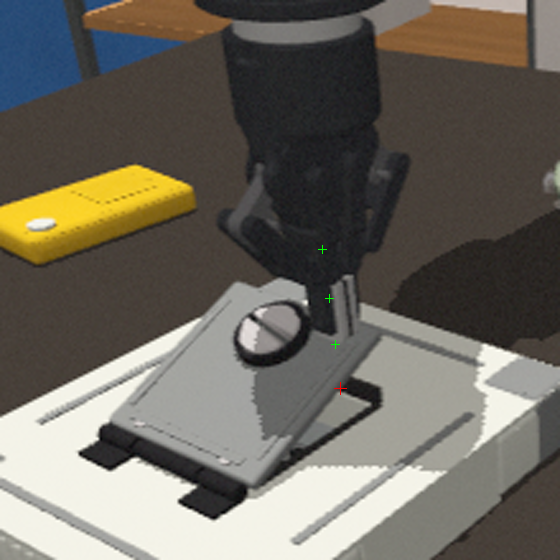

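>>> jog_arm --pt "0 0 0 0 0"

```text
clock: 5.55
position: [0.565, -0.0254, 0.066]
tool_rot: [3.141, -0.0, 1.405]
force: [0.3, 0.0, -0.3]
grip_width: 0.0001
finger_force: 0.0
```

Run:
```python
from h import *
A=cam("scene")
p=A["pixels"][170:215,190:225].astype(int)
m=((p.min(2)>150)).astype(np.uint8); n,l,s,c=cv2.connectedComponentsWithStats(m); print([(c[i]+[190,170],s[i,4]) for i in range(1,n) if s[i,4]>20])
O=cv2.imread("pics/s2.png"); N=cv2.resize(A["pixels"][100:320,40:360],(800,550))[:,:,::-1]
print(np.abs(O.astype(int)-N).mean())
```

```text
[(array([199.19387755, 185.85204082]), np.int32(392)), (array([197.25      , 190.84722222]), np.int32(72))]
1.2111469696969697
```

>>> jog_arm --pt "0 0 -0.3 0 0" --pt "0 0 -0.5 0 0" --pt "0 0 -1 0 0" --pt "0 0 -1 0 0" --pt "0 0 0 0 0"

```text
clock: 6.1
position: [0.567, -0.0252, 0.1548]
tool_rot: [3.135, -0.001, 1.405]
force: [0.4, 0.0, 0.4]
grip_width: -0.0
finger_force: 0.0
```

Run:
```python
from h import *
A=cam("scene");s=bot.observe()
o=cv2.resize(cv2.cvtColor(A["pixels"],cv2.COLOR_RGB2BGR)[60:280,100:320],(560,560),interpolation=2)
for z in(0,.03,.06,.09):
    q=(proj(A,s["position"]+[0,0,z])[0]-[100,60])*560/220; cv2.drawMarker(o,tuple(map(int,q)),(0,255,0) if z else (0,0,255),0,8,1)
cv2.imwrite("pics/s4.png",o)
```

```text
(no output)
```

View pics/s4.png

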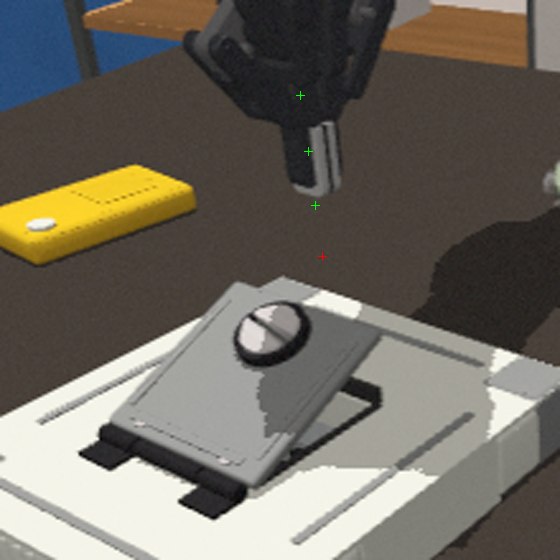

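The fingertip is at about (318,190) in the crop, roughly 38 mm above the projected TCP marker at (322,257), so the reported TCP doesn't match the real tip. I'll check the cameras against the base and look for the tip in the top view.

Run:
```python
from h import *
T=cam("top");S=cam("scene");s=bot.observe()
print("base centre px scene",proj(S,[0,0,0]),"fwd rim",proj(S,[.1,0,0]),proj(S,[0,.1,0]))
o=cv2.cvtColor(T["pixels"],cv2.COLOR_RGB2BGR)[190:310,340:480]; o=cv2.resize(o,None,fx=4,fy=4,interpolation=2)
for z in(0,.03,.06,.09):
    q=(proj(T,s["position"]+[0,0,z])[0]-[340,190])*4; cv2.drawMarker(o,tuple(map(int,q)),(0,255,0) if z else (0,0,255),0,8,1)
b=cv2.resize(cv2.cvtColor(S["pixels"],cv2.COLOR_RGB2BGR)[80:160,300:460],(240,120))
pad=np.zeros((480,240,3),np.uint8);pad[:120]=b
cv2.imwrite("pics/t5.png",np.hstack([o,pad]))
```

```text
base centre px scene [[370.14976273 131.11603644]] fwd rim [[356.10311401 145.48310567]] [[408.85101701 137.12094316]]
```

View pics/t5.png

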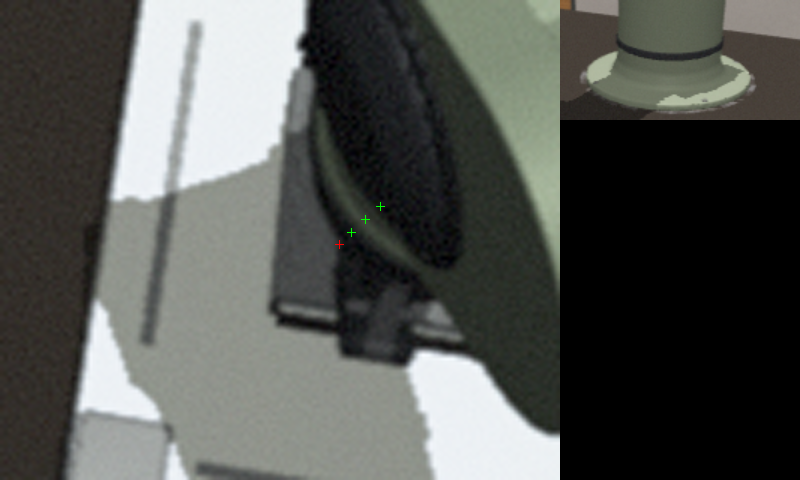

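>>> jog_arm --pt "0 0.27 1 0 0" --pt "0 0 1 0 0" --pt "0 0 0.7 0 0" --pt "0 0 0.3 0 0" --pt "0 0 0.2 0 0" --pt "0 0 0.2 0 0" --pt "0 0 0.2 0 0" --pt "0 0 0 0 0"

```text
clock: 7.05
position: [0.5728, -0.0268, 0.0416]
tool_rot: [-3.141, 0.0, 1.405]
force: [0.7, -0.1, -0.4]
grip_width: -0.0
finger_force: 0.0
```

>>> jog_arm --pt "0 0 0.1 0 0" --pt "0 0 0.1 0 0" --pt "0 0 0 0 0"

```text
clock: 7.35
position: [0.5728, -0.0268, 0.0357]
tool_rot: [-3.141, 0.0, 1.405]
force: [-0.2, 0.1, -0.7]
grip_width: 0.0001
finger_force: 0.0
```

>>> jog_arm --pt "0 0 0.1 0 0" --pt "0 0 0 0 0"

```text
clock: 7.55
position: [0.5728, -0.0268, 0.0326]
tool_rot: [-3.141, 0.0, 1.405]
force: [-0.9, -0.4, 0.5]
grip_width: 0.0002
finger_force: 0.0
```

>>> jog_arm --pt "0 0 0.1 0 0" --pt "0 0 0 0 0"

```text
clock: 7.75
position: [0.5729, -0.0267, 0.0296]
tool_rot: [-3.141, -0.0, 1.405]
force: [0.0, -0.1, 0.4]
grip_width: -0.0003
finger_force: 0.0
```

Run:
```python
from h import *
A=cam("scene")
for d in(190,):
  p=A["pixels"][175:220,190:230].astype(int)
  m=((p.min(2)>150)).astype(np.uint8); n,l,s,c=cv2.connectedComponentsWithStats(m); print([(c[i]+[190,175],s[i]) for i in range(1,n) if s[i,4]>20])
print(bot.observe()["force"])
```

```text
[(array([195.54545455, 200.38235294]), array([  0,   6,  20,  39, 374], dtype=int32))]
[-0.13693087  0.06816395  0.23289158]
```

```bash
cat >> h.py <<'E'
def collar(f):
    u0,v0,u1,v1=185,165,240,225
    p=f["pixels"][v0:v1,u0:u1].max(2); m=(p<50).astype(np.uint8)
    n,l,s,c=cv2.connectedComponentsWithStats(m)
    return [(((s[i,0]+s[i,2]/2+u0),(s[i,1]+s[i,3]/2+v0)),s[i].tolist()) for i in range(1,n) if s[i,4]>25]
E
python3 - <<'E'
from h import *
A=cam("scene"); print(collar(A)); p=A["pixels"].max(2)[175:220:3,186:246:3]; print(p)
E
```

```text
[((np.float64(212.5), np.float64(190.0)), [0, 0, 55, 50, 1430])]
[[ 40  63  82  43  46  32  51  80  39  38  39  30  33  34  31  38  39  33
   32  42]
 [ 66  40  66  42  36  34  34  34 143  38  32  40  43  35  36  33  39  33
   38  44]
 [239 241  28  47  31  33  31  31  36 109  38  33  38  40  32  39  30  35
   32  34]
 [241 241 241 137  48  29  32  32  32  33  35  31 109  35  35  34  35  29
   36 160]
 [190 167 241 241 217  32  25  33  36  33  30  37  38  34  31  33  37  36
   59  98]
 [190 242 241 241 183 154  34  34  32  34  37  31  34  33  32  33  33  31
  128 160]
 [242 241 232 172 151 163 161  59  35  34  36  33  37  37  31  34 110 102
  160 161]
 [241 169 150 162 163 163 163 140 151 142  49  38  26  35  36  98  47  91
  161 161]
 [166 134 162 161 162 122 217 124 127 137 144 104  32  35  30 115  57  97
  144 163]
 [163 163 161 162 144 149 145 144 140 108 124 115  41  39  37 117  89 103
  128 161]
 [162 162 162 163  95  91 144 143 141 145 110 112  37  38  35 116  91 105
   64 100]
 [160 162 162 161 142  26  83 127 130 131  89  32  34  38  35 118 100  95
   80  98]
 [162 162 163 161 161  14  23  19  25  19  23  29  38  43  34  94 105  73
   98  96]
 [162 163 163 163 164 100  88  41  19  44  87  98  98  83  33  93 106  58
   98  92]
 [164 164 162 164 147  98  98  95  98  97  98  96 100  96  97 114  83  99
   98  93]]
```

>>> jog_arm --pt "0 0 0.07 0 0" --pt "0 0 0 0 0"

```text
clock: 8.05
position: [0.5729, -0.0267, 0.028]
tool_rot: [3.142, 0.0, 1.405]
force: [-2.4, -0.2, 7.2]
grip_width: -0.0
finger_force: 3.4
```

>>> jog_arm --pt "0 0 0.07 0 0" --pt "0 0 0 0 0"

```text
clock: 8.25
position: [0.5727, -0.0267, 0.0259]
tool_rot: [-3.141, 0.0, 1.405]
force: [-4.3, -0.1, 9.7]
grip_width: 0.0001
finger_force: 4.6
```

The reported z at seal contact is 0.028, where the face is really at about 0.066. So the true fingertip is 38 mm above the reported TCP, which matches the picture, and I'll use that offset. Now lift and go towards the key.

>>> jog_arm --pt "0 0 -0.5 0 0" --pt "0 0 -1 0 0" --pt "0 0 -1 0 0" --pt "0 0 -1 0 0" --pt "1 0 -0.2 0 1" --pt "1 0 0 0 1" --pt "1 0 0 0 1" --pt "1 0 0 0 1" --pt "1 0 0 0 1" --pt "1 0 0 0 1" --pt "0 0 0 0 1"

```text
clock: 9.35
position: [0.6024, 0.1557, 0.1377]
tool_rot: [3.141, -0.003, 1.41]
force: [-0.5, 0.3, 0.9]
grip_width: 0.0852
finger_force: 0.0
```

Run:
```python
from h import *
T=cam("top");S=cam("scene")
t=cv2.resize(T["pixels"][190:290,400:500],(400,400),interpolation=2)
s=cv2.resize(S["pixels"][170:250,160:260],(400,320),interpolation=2)
s2=cv2.resize(S["pixels"][220:300,410:550],(400,229),interpolation=2)
t2=cv2.resize(T["pixels"][250:320,155:275],(400,233),interpolation=2)
o=np.zeros((600,800,3),np.uint8);o[:320,:400]=s;o[:400,400:]=0;o[:360,400:]=t[20:380];o[360:589,:400]=s2;o[360:593,400:]=t2
cv2.imwrite("pics/m6.png",o[:,:,::-1])
def dark(f,box,th):
    u0,v0,u1,v1=box;m=(f["pixels"][v0:v1,u0:u1].max(2)<th).astype(np.uint8);n,l,s,c=cv2.connectedComponentsWithStats(m);i=1+np.argmax(s[1:,4]);return s[i]+[u0,v0,0,0,0]
print("keyT",dark(T,(192,270,230,298),50),"keyS",dark(S,(464,230,503,269),50))
for P in([.5168,.3305],[.520,.335]):
    x=np.array([np.cos(-.066),np.sin(-.066)]);y=np.array([-x[1],x[0]])
    c=np.array([np.r_[np.array(P)+x*a*.007+y*b*.017,z] for a in(-1,1) for b in(-1,1) for z in(.045,.091)])
    for f in(T,S): q=proj(f,c);print(P,q.min(0).round(1),q.max(0).round(1))
print(proj(S,lid(-.032,0,.0765)),proj(T,lid(-.032,0,.0765)))
```

```text
keyT [200 279  22   9 138] keyS [468 234  32  35 849]
[0.5168, 0.3305] [200.2 278.7] [225.5 290.6]
[0.5168, 0.3305] [461.7 228.9] [495.8 268.9]
[0.52, 0.335] [197.6 276.9] [223.  288.8]
[0.52, 0.335] [464.7 230.8] [499.1 271.1]
[[212.70152865 200.23482326]] [[440.75921345 259.85873142]]
```

View pics/m6.png

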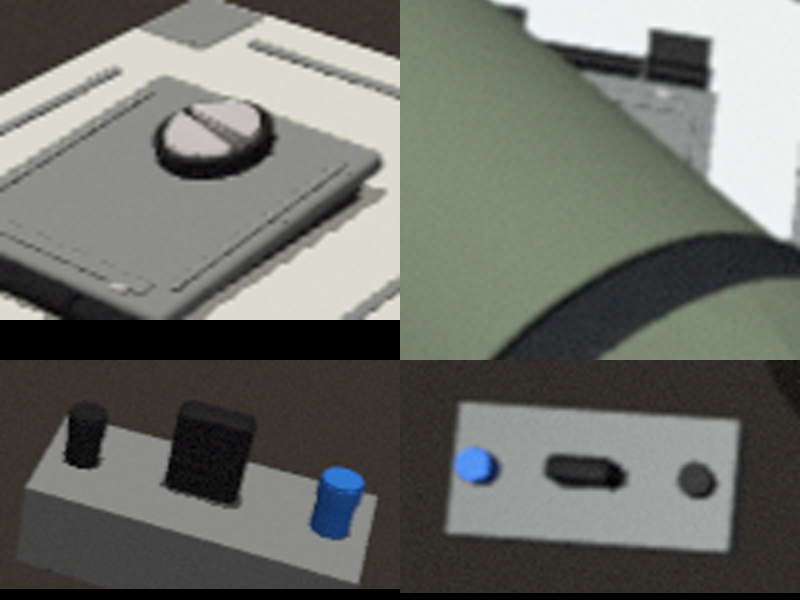

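The hatch is down on its seal, with the lock face at about (213,202) in scene and the slot running from about (206,197) to (219,206). The key stands upright, its handle spanning (469..499, 234..270). Now I'll work out the slot yaw and the move to the key.

Run:
```python
from h import *
S=cam("scene")
p=S["pixels"][185:222,193:236].max(2)
m=(p>175).astype(np.uint8); h=cv2.convexHull(cv2.findNonZero(m)).reshape(-1,2)
H=np.zeros_like(m);cv2.fillConvexPoly(H,h,1); M=cv2.moments(H,True);c=np.array([M["m10"],M["m01"]])/M["m00"]+[193,185]
print("face area",H.sum(),"centre",c,onz(S,*c,.0762),"expected",lid(-.032,0,.0762))
print(p[8:26,8:32])
sl=(cv2.erode(H,np.ones((3,3)))>0)&(p<150); v,u=np.nonzero(sl);print(len(u))
P=np.array([onz(S,a+193,b+185,.0762)[:2] for a,b in zip(u,v)])*1000
vx,vy,x,y=cv2.fitLine(P.astype(np.float32),2,0,.01,.01).ravel();print("slot dir yaw",np.arctan2(vy,vx),"pt",x,y, "slot at lock0:",np.pi/2+LY)
go([.521,.337,.10-.038],1.505)
```

```text
face area 832 centre [214.39302885 194.66947115] [ 0.54447948 -0.07391318  0.0762    ] expected [ 0.56082969 -0.06547357  0.0762    ]
[[141 142 142 143 140 141 140 143 142 142 144 147 154 177 205 220 219 219
  219 219 220 220 219 219]
 [142 140 142 141 141 142 142 141 141 143 142 143 143 147 144 132 160 189
  201 219 219 219 219 219]
 [142 141 142 141 140 142 140 143 136 132 137 139 154 157 163 185 204 199
  171 164 135 147 201 220]
 [141 143 140 142 143 129 124 175 203 203 197 198 199 199 199 197 198 198
  199 197 189 150  91 110]
 [142 143 142 142 118  47  76 147 191 198 200 199 199 199 200 200 199 197
  196 199 199 198 177  73]
 [142 131 107 158 180 105  49 121 154 147 187 201 200 199 199 200 199 198
  197 197 198 198 189 139]
 [104  82 155 195 197 195 176  81  97 137 164 148 182 200 199 199 201 201
  200 199 198 195 197 172]
 [ 66 129 181 202 199 200 198 186 143 110 103 135 154 147 185 199 199 198
  200 200 199 197 197 177]
 [ 76 158 202 199 200 200 201 199 192 171 115 129 137 126 148 157 184 198
  197 198 198 199 197 173]
 [130 189 197 198 199 200 200 200 199 196 180 129 101 124
[... 339 characters left out ...]
62  35]
 [109 157 166 196 196 196 197 196 198 198 200 199 200 201 200 186 133  85
   94  98  61  41  35  32]
 [ 53  89 138 174 185 192 195 197 198 199 198 196 195 193 186 169 116  70
   69  60  40  35  25  23]
 [ 31  52  77  99 144 164 168 160 143 176 173 172 172 166 151 116  72  44
   38  34  22  24  20  11]
 [ 31  30  38  42  58  70  74  75  76  84  92  76  79  67  47  45  36  32
   20  20  14  14  22  18]
 [ 20  19  29  25  31  40  37  40  38  38  38  36  37  35  35  26  19  14
   19  20  22  19  23  34]]
191
slot dir yaw 1.3762428 pt 552.91815 -77.79695 slot at lock0: 1.4067353771074296
t 9.5 at [0.6026 0.1502 0.1371] rpy [3.141 0.    1.405] units xyz [ 5.69 -3.71  2.5 ] turn units -1.25
```

```bash
cat >> h.py <<'E'
def slot(S,z=.0764):
    p=S["pixels"].max(2).astype(int); U=[];V=[]
    for u in range(207,219):
        w=np.clip(190-p[196:207,u],0,None); w[w<25]=0; U.append(u);V.append((w*np.arange(196,207)).sum()/w.sum())
    print(np.round(V,1)); P=np.array([onz(S,a,b,z)[:2] for a,b in zip(U,V)])*1000
    vx,vy,x,y=cv2.fitLine(P.astype(np.float32),cv2.DIST_HUBER,0,.01,.01).ravel(); return np.arctan2(vy,vx),x,y
E
python3 - <<'E'
from h import *
print(slot(cam("scene")), np.pi/2+LY)
E
```

```text
[197.2 198.3 199.1 199.2 200.2 200.6 201.6 202.  202.8 203.2 204.1 204.4]
(np.float32(1.1911602), np.float32(563.8771), np.float32(-62.076595)) 1.4067353771074296
```

>>> jog_arm --pt "0.95 -0.62 0.2 0 1" --pt "0.95 -0.62 0.2 0 1" --pt "0.95 -0.62 0.2 0 1" --pt "0.95 -0.62 0 0 1" --pt "0.95 -0.62 0 0 1" --pt "0.95 -0.62 0 0 1" --pt "0 0 0 -1 1" --pt "0 0 0 -0.25 1" --pt "0 0 0 0 1"

```text
clock: 10.45
position: [0.5216, 0.3364, 0.1188]
tool_rot: [3.141, 0.001, 1.502]
force: [0.6, -0.3, -0.3]
grip_width: 0.0854
finger_force: 0.0
```

Run:
```python
from h import *
go([.521,.337,.052-.038],1.505)
```

```text
t 10.4 at [0.5216 0.3364 0.1188] rpy [3.141e+00 1.000e-03 1.502e+00] units xyz [ 0.02 -0.02  3.49] turn units -0.04
```

>>> jog_arm --pt "0 0 1 0 1" --pt "0 0 1 0 1" --pt "0 0 0.8 0 1" --pt "0 0 0.4 0 1" --pt "0 0 0.28 0 1" --pt "0 0 0 0 0.3" --pt "0 0 0 0 0.3" --pt "0 0 0 0 0.3" --pt "0 0 0 0 0" --newtons 30

```text
clock: 11.35
position: [0.5212, 0.3381, 0.0151]
tool_rot: [3.141, -0.001, 1.505]
force: [-0.7, -0.4, 0.0]
grip_width: 0.0279
finger_force: 0.0
```

>>> jog_arm --pt "0 0 0 0 0" --pt "0 0 0 0 0" --pt "0 0 0 0 0" --newtons 80

```text
clock: 11.65
position: [0.5211, 0.338, 0.015]
tool_rot: [3.141, -0.0, 1.505]
force: [-1.1, -1.4, 7.0]
grip_width: 0.0131
finger_force: 77.8
```

>>> jog_arm --pt "0 0 -0.3 0 0" --pt "0 0 -0.6 0 0" --pt "0 0 -1 0 0" --pt "0 0 -1 0 0" --pt "0 0 -1 0 0" --pt "0 0 -0.6 0 0" --pt "0 0 0 1 0" --pt "0 0 0 1 0" --pt "0 0 0 1 0" --pt "0 0 0 0.94 0" --pt "0 0 0 0 0"

```text
clock: 12.75
position: [0.5208, 0.338, 0.15]
tool_rot: [3.141, -0.0, 1.188]
force: [-0.2, 0.1, -0.6]
grip_width: 0.0133
finger_force: 77.8
```

Run:
```python
from h import *
go(lid(-.0308,0,.095+.004),1.19)
```

```text
t 12.8 at [0.5208 0.338  0.15  ] rpy [ 3.141 -0.     1.188] units xyz [-11.97   6.3    1.7 ] turn units -0.02
```

>>> jog_arm --pt "-0.92 0.48 0 0 0" --pt "-0.92 0.48 0 0 0" --pt "-0.92 0.48 0 0 0" --pt "-0.92 0.48 0 0 0" --pt "-0.92 0.48 0 0 0" --pt "-0.92 0.48 0 0 0" --pt "-0.92 0.48 0 0 0" --pt "-0.92 0.48 0 0 0" --pt "-0.92 0.48 0 0 0" --pt "-0.92 0.48 0 0 0" --pt "-0.92 0.48 0 0 0" --pt "-0.92 0.48 0 0 0"

```text
clock: 13.95
position: [0.558, -0.0351, 0.1497]
tool_rot: [3.141, -0.0, 1.192]
force: [0.7, 0.8, -1.3]
grip_width: 0.0133
finger_force: 77.9
```

>>> jog_arm --pt "-0.93 0.54 0.6 0 0" --pt "0 0 0.6 0 0" --pt "0 0 0.5 0 0" --pt "0 0 0 0 0" --pt "0 0 0 0 0"

```text
clock: 14.45
position: [0.5628, -0.0648, 0.0987]
tool_rot: [-3.141, -0.0, 1.192]
force: [1.1, 0.8, -0.4]
grip_width: 0.0133
finger_force: 78.0
```

Run:
```python
from h import *
go(lid(-.0308,0,.095+.004),1.19)
S=cam("scene");s=bot.observe()
o=cv2.resize(cv2.cvtColor(S["pixels"],cv2.COLOR_RGB2BGR)[140:230,160:280],(800,600),interpolation=2)
k=800/120
y=s["tool_rot"][2]; ty=np.array([np.cos(y),np.sin(y),0]); p=s["position"]+[0,0,-.004]
for q in(p,p+ty*.013,p-ty*.013): cv2.drawMarker(o,tuple(int(a) for a in (proj(S,q)[0]-[160,140]+.5)*k),(0,0,255),0,12,1)
for d in(-.018,0,.018): cv2.drawMarker(o,tuple(int(a) for a in (proj(S,lid(-.0308,0,.0764)+[np.cos(1.19)*d,np.sin(1.19)*d,0])[0]-[160,140]+.5)*k),(0,255,0),0,12,1)
cv2.imwrite("pics/k7.png",o)
```

```text
t 14.4 at [ 0.5628 -0.0648  0.0987] rpy [-3.141 -0.     1.192] units xyz [-0.04 -0.01 -0.01] turn units 0.02
```

View pics/k7.png

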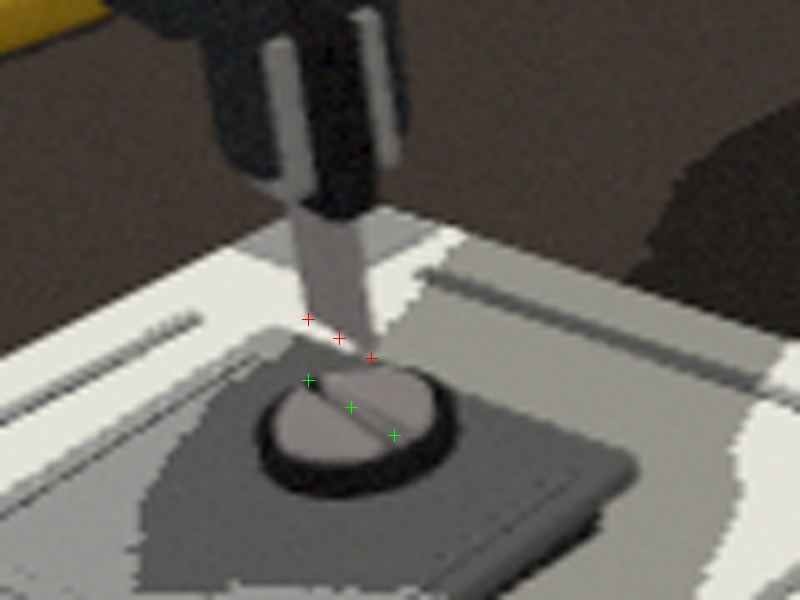

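The blade end spans (306..372, 318..354), matching the projected red markers, so the camera and arm agree on the held key. The slot centre is at about (353,417), slightly below my estimate. I'll lower gently and feel for it.

>>> jog_arm --pt "0 0.04 0.3 0 0" --pt "0 0 0.2 0 0" --pt "0 0 0.07 0 0" --pt "0 0 0 0 0"

```text
clock: 14.9
position: [0.5635, -0.066, 0.0808]
tool_rot: [-3.141, 0.0, 1.19]
force: [1.0, 0.8, -1.6]
grip_width: 0.0133
finger_force: 78.0
```

>>> jog_arm --pt "0 0 0.07 0 0" --pt "0 0 0 0 0"

```text
clock: 15.1
position: [0.5638, -0.0662, 0.079]
tool_rot: [-3.142, 0.0, 1.19]
force: [0.3, 0.2, -0.8]
grip_width: 0.0131
finger_force: 78.0
```

>>> jog_arm --pt "0 0 0.07 0 0" --pt "0 0 0 0 0"

```text
clock: 15.3
position: [0.5637, -0.0663, 0.0768]
tool_rot: [-3.141, 0.0, 1.189]
force: [1.0, 0.2, -1.5]
grip_width: 0.0128
finger_force: 78.0
```

>>> jog_arm --pt "0 0 0.07 0 0" --pt "0 0 0 0 0"

```text
clock: 15.5
position: [0.5637, -0.0662, 0.0747]
tool_rot: [-3.141, 0.0, 1.19]
force: [0.9, -0.2, -0.1]
grip_width: 0.0131
finger_force: 78.0
```

>>> jog_arm --pt "0 0 0.07 0 0" --pt "0 0 0 0 0"

```text
clock: 15.7
position: [0.5638, -0.0661, 0.0728]
tool_rot: [-3.142, 0.0, 1.19]
force: [-2.2, -0.6, 4.7]
grip_width: 0.0128
finger_force: 79.1
```

>>> jog_arm --pt "0 -0.01 0.07 0 0" --pt "0 -0.01 0.07 0 0" --pt "0 0 0 0 0"

```text
clock: 16.0
position: [0.5633, -0.066, 0.0689]
tool_rot: [3.141, 0.0, 1.19]
force: [-3.8, 0.4, 10.0]
grip_width: 0.0133
finger_force: 79.8
```

>>> jog_arm --pt "0 -0.01 0.05 0 0" --pt "0 0 0 0 0"

```text
clock: 16.2
position: [0.5631, -0.066, 0.0676]
tool_rot: [3.141, 0.0, 1.19]
force: [-4.0, -1.4, 11.7]
grip_width: 0.0133
finger_force: 80.1
```

>>> jog_arm --pt "0 -0.01 0.05 0 0" --pt "0 0 0.05 0 0" --pt "0 0 0 0 0"

```text
clock: 16.5
position: [0.5629, -0.0659, 0.0649]
tool_rot: [3.141, 0.0, 1.19]
force: [-5.1, -0.6, 16.1]
grip_width: 0.0131
finger_force: 80.6
```

>>> jog_arm --pt "0 0 0.04 0 0" --pt "0 0 0 0 0"

```text
clock: 16.7
position: [0.5631, -0.0659, 0.0644]
tool_rot: [3.14, 0.0, 1.189]
force: [-8.9, -0.7, 31.0]
grip_width: 0.0135
finger_force: 82.7
```

>>> jog_arm --pt "0 -0.02 -0.03 0 0" --pt "0 0 0 0.5 0" --pt "0 0 0 0.5 0" --pt "0 0 0 0.5 0" --pt "0 0 0 0.5 0" --pt "0 0 0 0 0"

```text
clock: 17.3
position: [0.563, -0.066, 0.0649]
tool_rot: [3.14, -0.0, 1.028]
force: [-3.1, -1.3, 18.2]
grip_width: 0.0132
finger_force: 80.7
```

Run:
```python
from h import *
s=bot.observe();print(s["position"],s["tool_rot"],s["force"],s["moment"])
```

```text
[ 0.56295386 -0.06597888  0.0649086 ] [ 3.13952102e+00 -2.15306144e-04  1.02777693e+00] [-3.05592361 -1.3063538  18.19981358] [-0.553623    0.88804388  0.01009206]
```

>>> jog_arm --pt "0 0 0 0.6 0" --pt "0 0 0 0.6 0" --pt "0 0 0 0.6 0" --pt "0 0 0 0.6 0" --pt "0 0 0 0.6 0" --pt "0 0 0 0 0"

```text
clock: 17.9
position: [0.563, -0.0663, 0.0649]
tool_rot: [3.139, -0.0, 0.787]
force: [-3.2, -3.2, 17.5]
grip_width: 0.0131
finger_force: 80.6
```

Run:
```python
from h import *
s=bot.observe();print(s["position"],s["tool_rot"],s["force"],s["moment"])
```

```text
[ 0.56295286 -0.0662717   0.06489201] [ 3.13942843e+00 -4.95648600e-04  7.87318526e-01] [-3.20454555 -3.15761233 17.53420966] [-0.91456691  0.74323753  0.00836839]
```

>>> jog_arm --pt "0 0 0 0.7 0" --pt "0 0 0 0.7 0" --pt "0 0 0 0.7 0" --pt "0 0 0 0.7 0" --pt "0 0 0 0.7 0" --pt "0 0 0 0.7 0" --pt "0 0 0 0.7 0" --pt "0 0 0 0 0"

```text
clock: 18.7
position: [0.5629, -0.0667, 0.0649]
tool_rot: [3.139, -0.001, 0.395]
force: [-2.5, -5.1, 18.6]
grip_width: 0.0128
finger_force: 80.5
```

Run:
```python
from h import *
s=bot.observe();print(s["position"],s["tool_rot"],s["force"],s["moment"])
```

```text
[ 0.56288187 -0.06672996  0.06490353] [ 3.13942270e+00 -1.08426620e-03  3.94789986e-01] [-2.47247682 -5.13410835 18.6019291 ] [-1.47596234  0.77287502  0.0027119 ]
```

>>> jog_arm --pt "0 0.02 0 0.7 0" --pt "0 0 0 0.7 0" --pt "0 0 0 0.7 0" --pt "0 0 0 0.7 0" --pt "0 0 0 0.7 0" --pt "0 0 0 0.7 0" --pt "0 0 0 0.7 0" --pt "0 0 0 0.7 0" --pt "0 0 0 0.7 0" --pt "0 0 0 0 0"

```text
clock: 19.7
position: [0.5631, -0.0667, 0.0648]
tool_rot: [3.141, -0.002, -0.109]
force: [-1.7, -2.5, 17.0]
grip_width: 0.0131
finger_force: 80.6
```

Run:
```python
from h import *
s=bot.observe();print(s["position"],s["tool_rot"],s["force"],s["moment"])
```

```text
[ 0.56311242 -0.06667148  0.06482813] [ 3.14097048e+00 -1.85761279e-03 -1.08911671e-01] [-1.68275858 -2.51232239 16.99988452] [-0.70294279  0.78700681  0.00186869]
```

>>> jog_arm --pt "0 0 0 0.5 0" --pt "0 0 0 0.5 0" --pt "0 0 0 0 0"

```text
clock: 20.0
position: [0.5631, -0.0667, 0.0648]
tool_rot: [3.141, -0.002, -0.188]
force: [-2.3, -2.2, 16.9]
grip_width: 0.0129
finger_force: 80.5
```

Run:
```python
from h import *
s=bot.observe();print(s["position"],s["tool_rot"],s["force"],s["moment"],s["joint_efforts"][6])
```

```text
[ 0.56314291 -0.06666719  0.06481072] [ 3.14119570e+00 -1.94708065e-03 -1.88210081e-01] [-2.32862401 -2.21347339 16.87246287] [-0.68686891  0.74984737  0.05722467] -0.9058759175240993
```

>>> jog_arm --pt "0 0 0 0.5 0" --pt "0 0 0 0.5 0" --pt "0 0 0 0 0"

```text
clock: 20.3
position: [0.5631, -0.0668, 0.0648]
tool_rot: [3.141, -0.002, -0.268]
force: [-2.7, -3.7, 17.4]
grip_width: 0.0128
finger_force: 80.5
```

Run:
```python
from h import *
s=bot.observe();print(s["position"],s["tool_rot"],s["force"],s["moment"],s["joint_efforts"][6])
S=cam("scene");print(S["pixels"].max(2)[192:220,196:232])
```

```text
[ 0.56313053 -0.06681647  0.06482759] [ 3.14120048e+00 -2.00542654e-03 -2.68266295e-01] [-2.69622367 -3.69764189 17.38914102] [-0.87218168  0.81278797  0.10116822] -0.980871319770813
[[227 226 226 ... 147 147 148]
 [226 226 226 ... 147 147 148]
 [226 226 226 ... 146 148 146]
 ...
 [ 87  87  87 ...  84  86  86]
 [ 84  84  87 ...  87  84  81]
 [ 83  84  87 ...  89  86  85]]
```

>>> jog_arm --pt "0 0 0 0.5 0" --pt "0 0 0 0.5 0" --pt "0 0 0 0 0"

```text
clock: 20.65
position: [0.5631, -0.067, 0.0648]
tool_rot: [3.141, -0.002, -0.347]
force: [-3.9, -4.6, 17.8]
grip_width: 0.0131
finger_force: 80.9
```

Run:
```python
from h import *
s=bot.observe();print(s["tool_rot"],s["moment"],s["joint_efforts"][6])
np.set_printoptions(linewidth=250,threshold=9999)
S=cam("scene");print(S["pixels"].max(2)[192:220,198:230])
```

```text
[ 3.14098201e+00 -2.04606807e-03 -3.47486854e-01] [-1.16460793  0.91244815  0.7741465 ] -1.6177061945199966
[[225 227 226 225 207 122  13  10  18  28  23  48  74  95  98  98  97  99 105 102  98 102 156 212 226 209 152 152 147 146 145 147]
 [226 226 226 227 225 214 170  91  60  57  77 100  99 100  99  97 100 100  99 103  99 101 133 198 210 150 145 145 148 147 147 145]
 [226 226 215 187 184 177 193 156  99  99 101  98 101  97  97  99  95 102  99  99 103 100 110 137 151 147 146 144 146 147 146 146]
 [213 175 155 150 149 150 146 121  99 100 101  99 100  99 101  97  99 100 101 101 102 101 103 126 146 147 149 146 148 146 143 145]
 [153 150 131  92  89  86 109 126 100  98 101 100  99 101  97  97  94 101 100 103 103 101 102 120 146 147 146 146 148 146 147 147]
 [ 82  82  90  86  86  85  86  92 105  98 102 100 100 100  98  99  97 100 103 105  99 101  99 121 147 145 146 146 147 146 146 147]
 [ 81  82  83  86  87  81  85  91  98 100 100 101 100  97  98  97  97  99 100 103 103 100  99 111 139 147 147 146 147 147 146 146]
 [ 75  85  84  87  83  86  85  90  97 102  99 103 102 100  96  98  97  99 1
[... 1976 characters left out ...]
 18  22  11  25   9  14  16  28  65  82  85]
 [ 88  85  80  61  34  22  23  21  21  25  20  20  19  19  22  18  24  15  19  14  26  18  14  22  17  19  35  61  83  83  83  86]
 [ 82  85  84  87  72  31  17  23  24  19  13  21  17  22  22  21  19  17  20  21  24  21  14  29  41  64  83  84  84  86  85  83]
 [ 87  84  86  85  86  84  78  60  34  20  27  21  17  20  24  22  19  20  18  20  33  55  65  81  85  83  82  85  87  82  88  84]
 [ 88  87  86  85  85  84  85  85  83  81  72  77  71  65  51  55  57  67  76  86  86  80  85  85  86  85  84  87  85  85  85  86]
 [ 84  84  86  87  84  86  84  87  84  88  82  85  84  83  84  86  85  86  84  83  85  85  85  85  82  87  86  86  84  82  87  85]]
```

The moment has risen to 0.77 N m at yaw −0.35, so the lock is on its stop and the blade turned with the slot. I'll centre the blade in the slot, then lift.

>>> jog_arm --pt "0 0 0 -0.6 0" --pt "0 0 0 -0.6 0" --pt "0 0 0 -0.6 0" --pt "0 0 -0.1 0 0" --pt "0 0 -0.1 0 0" --pt "0 0 -0.1 0 0" --pt "0 0 0 0 0"

```text
clock: 21.4
position: [0.5624, -0.0661, 0.0731]
tool_rot: [3.142, -0.0, -0.202]
force: [-0.3, -1.7, 0.5]
grip_width: 0.0134
finger_force: 78.1
```

>>> jog_arm --pt "0 0 -0.2 0 0" --pt "0 0 -0.5 0 0" --pt "0 0 -1 0 0" --pt "0 0 -1 0 0" --pt "0 0 0 0 0"

```text
clock: 21.9
position: [0.5642, -0.066, 0.1576]
tool_rot: [-3.14, -0.005, -0.202]
force: [-1.0, -0.8, -1.4]
grip_width: 0.0132
finger_force: 78.0
```

Run:
```python
from h import *
np.set_printoptions(linewidth=250,threshold=9999)
for th in(.07,.01): print(proj(cam("scene"),lid(.06-.092*np.cos(th)+.014*np.sin(th),0,.056+.092*np.sin(th)+.014*np.cos(th))))
S=cam("scene");print(S["pixels"].max(2)[194:220,198:230])
go([.5211,.338,.15],1.505)
```

```text
[[212.14999639 200.6138467 ]]
[[213.13210444 203.40773674]]
[[180 150 148 147 146 146 146 151 157 179 209 225 224 225 225 224 225 224 225 225 224 225 225 225 209 148 145 146 145 146 144 145]
 [145 146 146 147 147 145 145 145 146 144 138 134 161 207 225 224 224 225 225 225 225 224 225 209 150 145 146 144 144 142 146 145]
 [105 122 146 145 144 144 146 132  90  87  87  85  88 113 163 208 224 224 225 225 225 209 151 148 145 146 145 145 146 143 146 146]
 [ 77  89  91  90  86  87  91  88  83  87  84  87  83  85  90  98 117 161 208 224 209 148 145 146 145 144 146 145 146 144 147 146]
 [ 86  86  84  85  84  82  86  82  86  86  84  85  83  81  78  81  82  87 101 110 123 125 115 118 131 143 143 144 145 144 145 146]
 [ 83  84  83  85  84  85  85  85  83  94 104 114 129 131 131 134 132 123 126 125 125 124 105  35  48  61  89 129 147 146 143 143]
 [ 84  85  87  83  85  86  84  90 112 125 125 124 126 126 128 129 126 127 126 124 119 113 103 107 129 118  70  45  91 130 145 146]
 [ 83  83  87  83  82  77  73 107 125 127 125 124 124 127 129 126 125 124 120 117 110 107 115 126 127 121  89  50  27  62 1
[... 1780 characters left out ...]
  19  21  25  15  22  20  36  65  83  83  85  84  83  85  85]
 [ 84  84  86  82  84  79  66  58  28  26  17  17  27  24  23   7  28  21  27  41  50  63  84  80  83  87  83  86  83  85  84  84]
 [ 85  81  85  87  83  83  83  85  84  78  70  69  66  71  61  60  66  75  83  83  84  83  85  85  82  84  84  84  87  84  82  87]
 [ 81  88  86  84  87  85  85  87  84  84  84  84  84  82  83  84  86  88  82  85  87  84  86  86  86  85  86  85  84  87  86  86]
 [ 83  85  85  84  84  83  83  85  84  84  84  86  86  85  84  85  83  86  85  87  85  86  83  84  86  85  85  85  85  86  84  84]]
t 22.1 at [ 0.5621 -0.0659  0.1535] rpy [-3.142  0.    -0.202] units xyz [ -4.04 -12.91   0.12] turn units -21.34
```

The lock face sits 2.7 px lower than before, which matches the predicted latched position (0.01). I'll check the slot angle, then carry the key back.

Run:
```python
from h import *
S=cam("scene");p=S["pixels"].max(2).astype(int);P=[]
for u in range(207,219):
    c=int(round(208.3-(u-205)*.56)); r=np.arange(c-4,c+4); w=np.clip(121-p[r,u],0,None); P.append(onz(S,u,(w*r).sum()/w.sum(),.0709)[:2]*1000)
vx,vy,x,y=cv2.fitLine(np.array(P,np.float32),cv2.DIST_HUBER,0,.01,.01).ravel(); print("slot yaw",np.arctan2(vy,vx),"wanted",LY,x,y)
```

```text
slot yaw -0.042175185 wanted -0.16406094968746698 564.68066 -64.527245
```

>>> jog_arm --pt "-0.31 -1 0 0 0" --pt "-0.31 -1 0 0 0" --pt "-0.31 -1 0 0 0" --pt "-0.31 -1 0 0 0" --pt "-0.31 -1 0 0 0" --pt "-0.31 -1 0 0 0" --pt "-0.31 -1 0 0 0" --pt "-0.31 -1 0 0 0" --pt "-0.31 -1 0 0 0" --pt "-0.31 -1 0 0 0" --pt "-0.31 -1 0 0 0" --pt "-0.31 -1 0 0 0"

```text
clock: 23.3
position: [0.5247, 0.31, 0.1526]
tool_rot: [3.14, 0.001, -0.202]
force: [-0.3, 0.5, -0.2]
grip_width: 0.0131
finger_force: 78.1
```

>>> jog_arm --pt "-0.31 -0.9 0 -1 0" --pt "0 0 0 -1 0" --pt "0 0 0 -1 0" --pt "0 0 0 -1 0" --pt "0 0 0 -1 0" --pt "0 0 0 -1 0" --pt "0 0 0 -1 0" --pt "0 0 0 -1 0" --pt "0 0 0 -1 0" --pt "0 0 0 -1 0" --pt "0 0 0 -1 0" --pt "0 0 0 -1 0"

```text
clock: 24.5
position: [0.5212, 0.3371, 0.1526]
tool_rot: [-3.141, 0.002, 0.761]
force: [-0.2, 0.8, -0.4]
grip_width: 0.0132
finger_force: 78.1
```

>>> jog_arm --pt "0 0 0 -1 0" --pt "0 0 0 -1 0" --pt "0 0 0 -1 0" --pt "0 0 0 -1 0" --pt "0 0 0 -1 0" --pt "0 0 0 -1 0" --pt "0 0 0 -1 0" --pt "0 0 0 -1 0" --pt "0 0 0 -1 0" --pt "0 0 0 -0.34 0" --pt "0 0 0 0 0"

```text
clock: 25.6
position: [0.5214, 0.3371, 0.153]
tool_rot: [-3.14, 0.0, 1.504]
force: [0.7, 0.2, -1.0]
grip_width: 0.0133
finger_force: 78.1
```

Run:
```python
from h import *
go([.5211,.338,.08],1.505)
```

```text
t 25.6 at [0.5214 0.3371 0.153 ] rpy [-3.14   0.     1.504] units xyz [ 0.03 -0.01  2.43] turn units -0.01
```

Run:
```python
from h import *
np.set_printoptions(linewidth=250,threshold=9999)
T=cam("top");S=cam("scene")
for yw in(-.3,-.164,-.04): 
    for f in(S,T):
        q=proj(f,[lid(-.032,0,.071)+[np.cos(yw)*d,np.sin(yw)*d,0] for d in(-.015,.015)]); print(yw,"slope",(q[1]-q[0])[1]/(q[1]-q[0])[0],q.mean(0).round(1), (q[1]-q[0]).round(1))
u,v=proj(T,lid(-.032,0,.071))[0].astype(int);print(u,v);print(T["pixels"].max(2)[v-14:v+15,u-14:u+15])
u,v=213,204; print(S["pixels"].max(2)[v-8:v+10,u-14:u+15])
```

```text
-0.3 slope -0.4669412226808777 [213.1 203.4] [-15.6   7.3]
-0.3 slope -3.49142409010596 [440.1 260.3] [  4.7 -16.2]
-0.164 slope -0.5831617233505819 [213.1 203.4] [-13.9   8.1]
-0.164 slope -7.095927435562815 [440.1 260.3] [  2.4 -16.8]
-0.04 slope -0.721016571187522 [213.1 203.4] [-12.    8.7]
-0.04 slope -70.6806612372166 [440.2 260.3] [  0.2 -17. ]
440 260
[[160 158 163 160 162 161 162 160 159 161 161 161 162 161 159 160 159 163 160 161 160 160 162 157 161 158 155 159 155]
 [159 161 163 161 158 165 157 162 161 156 154 150 150 149 148 147 148 150 158 163 159 160 155 159 158 155 156 160 158]
 [163 161 160 162 162 164 160 159 154 136 118 102  96  88  84  95 100 111 130 152 156 159 159 159 159 159 158 159 157]
 [162 163 158 162 164 157 145 129 113  86  66  63  63  60  52  49  60  65  86 110 134 153 158 160 160 159 160 156 158]
 [163 160 165 162 158 139 101  77  71  70  94 122 128 100  64  51  58  62  80  78  86 110 131 154 162 162 158 158 158]
 [162 165 161 159 138  94  65  67  99 141 181 221 207 157  98  80  84 104 138 129  89  72  99 132 152 158 159 157 157]
 [164 161 159 136  93  6
[... 4156 characters left out ...]
119 163 124  94  95  92  96 136 181 198 197 198 197 196 196 195 198 199 178 119 112 100  71  36  33  23]
 [ 67  35  37  76 110 102  96  96 115 164 192 195 196 197 196 198 196 188 153 120 142 153  91  57  42  36  27  18  18]
 [ 96  23  37  39  53  71  85  96  91 103 152 185 171 148 182 166 144 159 111 107  99  83  36  36  29  27  16   9  18]
 [118  13  22  27  33  41  48  52  62  72 120 157 143 127 147 117  81  78  64  35  43  34  30  24  19  19  14  12  51]
 [120  41  19  25  26  30  35  34  38  36  40  49  52  44  46  43  42  34  31  28  25  19  20  15  13  13  18  31  60]
 [126  65  15  21  26  18  25  22  27  25  25  29  28  31  28  29  26  20  10  19   6  23  12  21  24  15  49 106 137]]
```

From above, the slot edges average the slope expected for about 1.57, so the lock is home. Now put the key back.

>>> jog_arm --pt "0 0 1 0 0" --pt "0 0 1 0 0" --pt "0 0 0.8 0 0" --pt "0 0 0.3 0 0" --pt "0 0 0.2 0 0" --pt "0 0 0.1 0 0" --pt "0 0 0.1 0 0" --pt "0 0 0 0 0"

```text
clock: 26.5
position: [0.5219, 0.3375, 0.0492]
tool_rot: [3.141, -0.0, 1.505]
force: [-0.7, 0.8, -1.2]
grip_width: 0.013
finger_force: 78.1
```

>>> jog_arm --pt "0 -0.02 0.15 0 0" --pt "0 0 0.15 0 0" --pt "0 0 0 0 0"

```text
clock: 26.8
position: [0.5209, 0.3371, 0.0392]
tool_rot: [-3.141, 0.0, 1.505]
force: [-0.1, -0.3, -0.4]
grip_width: 0.013
finger_force: 78.1
```

>>> jog_arm --pt "0 0 0.2 0 0" --pt "0 0 0.2 0 0" --pt "0 0 0.2 0 0" --pt "0 0 0.1 0 0" --pt "0 0 0 0 0"

```text
clock: 27.3
position: [0.5208, 0.3372, 0.0182]
tool_rot: [-3.141, 0.0, 1.505]
force: [0.7, -0.1, -1.1]
grip_width: 0.0128
finger_force: 78.1
```

>>> jog_arm --pt "0 0 0.06 0 0" --pt "0 0 0.04 0 0" --pt "0 0 0 0 0"

```text
clock: 27.6
position: [0.5211, 0.3373, 0.0158]
tool_rot: [3.142, -0.0, 1.505]
force: [-0.3, 0.4, -1.3]
grip_width: 0.0125
finger_force: 78.1
```

>>> jog_arm --pt "0 0 0.03 0 0" --pt "0 0 0 0 0"

```text
clock: 27.8
position: [0.5212, 0.3374, 0.015]
tool_rot: [3.141, -0.0, 1.505]
force: [0.9, 0.6, -0.3]
grip_width: 0.013
finger_force: 78.4
```

>>> jog_arm --pt "0 0 0.02 0 0" --pt "0 0 0 0 0"

```text
clock: 28.0
position: [0.5212, 0.3375, 0.0149]
tool_rot: [3.141, -0.0, 1.505]
force: [-2.3, -1.9, 10.1]
grip_width: 0.0131
finger_force: 79.9
```

Seated with 10 N of contact at z 0.0149. Release and retreat.

>>> jog_arm --pt "0 0 -0.02 0 0.15" --pt "0 0 0 0 0.3" --pt "0 0 0 0 0.6" --pt "0 0 0 0 1" --pt "0 0 0 0 1" --pt "0 0 -0.4 0 1" --pt "0 0 -0.8 0 1" --pt "0 0 -1 0 1" --pt "0 0 -1 0 1" --pt "0 0 -1 0 1" --pt "0 0 -1 0 1" --pt "0 0 0 0 1" --newtons 30

```text
clock: 29.2
position: [0.5225, 0.3387, 0.1758]
tool_rot: [3.137, -0.004, 1.505]
force: [-0.2, 0.3, -0.4]
grip_width: 0.0853
finger_force: 0.0
```

Run:
```python
from h import *
S=cam("scene");T=cam("top")
def dark(f,box,th):
    u0,v0,u1,v1=box;m=(f["pixels"][v0:v1,u0:u1].max(2)<th).astype(np.uint8);n,l,s,c=cv2.connectedComponentsWithStats(m);i=1+np.argmax(s[1:,4]);return s[i]+[u0,v0,0,0,0]
print("keyS",dark(S,(464,230,503,269),50),"was [468 234 32 35 849]")
p=S["pixels"].astype(int);m=(p[:,:,2]>p[:,:,1]+25)&(p[:,:,0]>p[:,:,1]+10);n,l,s,c=cv2.connectedComponentsWithStats(m.astype(np.uint8))
print([(c[i].round(1),s[i,4]) for i in range(1,n) if s[i,4]>15 and c[i][0]>400])
A=cv2.imread("pics/scene0.png").astype(int);d=np.abs(A[:,:,::-1]-p).max(2)>60
n,l,s,c=cv2.connectedComponentsWithStats(d.astype(np.uint8)); print([s[i].tolist() for i in range(1,n) if s[i,4]>15])
print(p[194:214,213].max(1))
```

```text
keyS [464 234  36  35 884] was [468 234 32 35 849]
[(array([441.4, 305.6]), np.int32(96)), (array([492.1, 317.2]), np.int32(105))]
[[94, 0, 12, 18, 105], [132, 0, 10, 16, 75], [336, 0, 4, 11, 34], [417, 0, 5, 15, 40], [498, 0, 89, 115, 5772], [132, 3, 5, 15, 21], [319, 116, 18, 17, 175], [409, 122, 7, 15, 68], [345, 137, 57, 13, 467], [143, 160, 99, 66, 1976], [199, 204, 34, 45, 287], [223, 204, 33, 23, 259], [429, 243, 4, 8, 16], [442, 243, 99, 52, 1934], [523, 258, 14, 7, 78]]
[219 219 206 146 114 204 199 199 192 126 106 134 191 197 197 196 180 148
  51  29]
```

```bash
python3 -c "
from h import *
print(bot.job_done())"
```

```text
the job is handed in; nothing more can be done
None
```

I handed the job in at about 29 s: the hatch is latched down, the lock is turned clockwise to its stop, the key is upright in its pocket and the vials stayed put. Pressing peaked at 31 N, when the hatch briefly met its hard stop; the turn itself took about 18 N.

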